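Set the cake turntable to its third speed and start it

TASK

Set the cake turntable to its third speed and start it: with your fingertips push the slide lever along its slot from the off end, counting the clicks, and stop when it has dropped into the third click, never letting it run on into the fourth. Only then press the round start button fully down and let it spring back up. Lift nothing, and leave the cake and the loose things around the turntable where they stand.

Things in the scene. Friction and masses are not known exactly. Their poses are not given: they have to be found in the camera images.
- turntable: Electric cake turntable, fixed, white with an aluminium panel. Origin on the bench under the control console; z up, x from the console to the round platter, y along the lever's slot. The console is a flat-topped block, x -75 to 55 mm, y -150 to 150 mm, top 60 mm above the bench. The platter (130 mm radius, top 85 mm up) is centred at x 200, y 0 mm and carries the cake.
- lever_top (a point): Centre of the top of the slide lever's black block-shaped grip: 30 mm along the turntable's x, 14 mm along y (the way it slides), from 7 to 37 mm above the console's top. It is at x -30 mm of the turntable, and at y -95 mm when the joint reads 0.
- lever (a joint): Travel of the slide lever from its off end to the turntable's +y, in m, 0 to 0.083. It starts loose in the off zone (0 to 0.006). Then come five clicks where it rests by itself: 0.0225, 0.0375, 0.0525 (the third), 0.0675, 0.083, each marked by a plain tick groove on the platter's side of the slot; a line on the grip meets them. Ridges between: 0.015, 0.030, 0.045, 0.060, 0.075.
- lever_push (a point): Centre of the grip's -y face, 22 mm above the console, where a finger pushes it towards +y; the console is clear for 40 mm before it. It takes about 7 to 9 N to start out of a click; the push falls away to almost nothing as a ridge is reached, and past it the lever snaps forward by itself into the next click. Sliding friction is about 1 N.
- start_button_top (a point): Centre of the top of the round start button, 32 mm across, pressed straight down; it stands in a black housing on the console at x -30, y 95 mm of the turntable.
- start_button (a joint): How far the start button is pressed, in m: 0 up, 0.006 fully down (about 5 N); it springs back when released.
- cake: Round iced cake on a board, 180 mm across and 68 mm tall, standing loose on the platter; origin at its underside. Leave alone.
- jar: Closed jar with a metal cap, 60 mm across and 85 mm tall, standing to the +y side of the turntable; origin at its underside. Leave alone.
- palette_knife: Spatula, 280 mm long, 65 mm wide at its blade and 20 mm thick at its black handle, lying to the -y side of the turntable; origin under its middle, x along it to the blade. Leave alone.
- nozzle: Steel piping nozzle, a cone 32 mm across and 42 mm tall, standing before the console on the robot's side; origin at its underside. Leave alone.

How it is judged:
By the outcome, as a careful person would: the job done as asked, in the order asked, and still so for the second after the job is handed in, with the robot touching nothing.
It also fails if it takes over 58 s, if anything falls off the work surface, if the arm or the gripper's body presses on something with over 40 N, if the wrist force passes 120 N, or if a joint passes its speed limit or range.

ROBOT

A 6-joint arm with a two-finger parallel gripper is mounted at the origin on the work surface. World frame = base frame: x ahead of the robot, y to its left, z up, the work surface at z = 0. Lengths are in m, angles in rad, forces in N, time in s.
With the tool pointing down it reaches from about 0.275 to 0.775 m from the base axis. Payload 14.6 kg.
Tool frame: the origin (TCP) lies midway between the tips of the shut fingers; the grasp point (between the pads) lies arm.grip_point_offset behind it (arm.grip_point_offset is the distance from the TCP to the grasp point, in m); z points along the fingers, y is the line along which they close (so a half turn about z gives the same grasp; the last joint's range is limited). The gripper opens to 85 mm and grips with 20 to 120 N. Pads are 22 mm wide; open, the fingers measure 114 mm over their backs; the gripper's body (76 mm by 85 mm) begins 54 mm behind the grasp point. The pads swing forward as they close: fully open they stand 13 mm farther back than shut.
Start: joints at [1.126, 0.263, -0.048, 1.259, 0, 1.415], TCP at [0.15, 0.503, 0.231] pointing down, gripper open.
Joint ranges: [-2.65, 2.65], [-0.89, 1.7], [-1.18, 1.37], [-2.13, 2.11], [-1.35, 1.29], [-3.14, 3.14]. Speed limits (rad/s): [1.89, 1.89, 2.57, 2.79, 3.14, 3.14].

INTERFACE

Orientations are given as a unit quaternion [x, y, z, w].
In Python, from bench import status, snapshot, get_calibration, order, arm gives the robot as it stands. The module is installed in compiled form; this text tells all that it offers.
- The arm moves only by the shell command python3 -m jog 'ROWS' [FORCE]. ROWS is JSON, a list of rows, each an object of numbers: "tx", "ty", "tz": the shift along the tool's x, y, z in cm; "ax", "ay", "az": the turn, a rotation vector about the tool's x, y, z in rad; "fingers": the opening, from 0 (shut) to 1 (fully open). In form: [{"tx": .., "ty": .., "tz": .., "ax": .., "ay": .., "az": .., "fingers": ..}, ...]. A call has 1 to 10 rows; each row is the pose to reach, as a shift and turn from the pose commanded when the call began, along the tool's axes at that moment; what a row does not reach only later rows make up. A row lasts 1/12 s, in which the tool goes at most 41.7 mm and 7.16 degrees, less where a joint would pass 70% of its speed; a pose out of reach is approached as far as the arm can. A call with a gripper value outside its range is refused whole. The fingers move at their own pace and stop on an object; FORCE is the grip in N (left out, the last holds). Time passes only in rows, so rows that repeat a pose let the fingers close. It gives the time, the measured TCP pose, the force, the opening and the grip force at its end, in the units of the state.
- status.get_state(): the state, without advancing time (a new reading comes with each control period).
- snapshot(name): name is "scene" or "top" or "wrist"; returns the picture (420x560x3 uint8, red, green, blue); there is no depth.
- get_calibration(name): a dict with "fx", "fy", "cx", "cy" (pixels), "T" (4x4, takes a point from camera to world coordinates); the wrist camera has in their place "T_tool_cam" (4x4, takes a point from camera to tool coordinates, whose origin is the TCP and whose axes are the flange's). Camera axes: x right, y up, looking along -z (the intrinsics and any distortion apply to the point x, -y, -z); pixel columns grow to the right and rows downward; lengths in m; the calibration is good to about 2 mm. A picture is of the moment at which its call begins: read the wrist's pose just before it. get_calibration takes no time and is no camera call.
- order.sign_off(): hands the job in; it is judged then, once.
The state is a dict: "time_s": time; "q": joint angles; "qvel": joint speeds; "joint_torque": joint torques, N m; "eef_pos": TCP position; "orientation": TCP orientation; "wrist_force": force on the tool from outside, world axes, zero at the start; "ft_torque": the same for the moment, N m; "grip_width": finger opening in m; "finger_force": force on a finger pad.
Only numpy, scipy, OpenCV 4.12 (cv2) and the standard library are available. Lean on these libraries where they do the work, as an engineer would, in place of code of your own. Each camera call takes 0.05 s, during which the arm holds its last target. There are 200 camera calls.

## Working session

There is one attempt and no reset: what is moved stays moved. The work goes in short steps, Python scripts to look and compute and a shell command to move; the robot and the scene stay as the last step left them, time stands still between calls to the robot, and variables do not carry over. Pictures are saved under pics/ and viewed, at most 10 in all, crops included, and the job is handed in when it is done.

```bash
mkdir -p pics
python3 - <<'E'
from bench import status, snapshot, get_calibration, arm
import cv2,numpy as np
s=status.get_state();print(s, arm.grip_point_offset)
for n in("scene","top"):
    cv2.imwrite(f"pics/{n}0.png",snapshot(n)[:,:,::-1]);c=get_calibration(n);print(n,c)
print(get_calibration("wrist"))
E
```

```text
{'time_s': 0.0, 'q': array([ 1.12571948e+00,  2.63541718e-01, -4.89577451e-02,  1.25942127e+00,
       -1.06955534e-05,  1.41548151e+00]), 'qvel': array([ 2.68264076e-03, -6.60811919e-05,  1.15297971e-03,  6.24009197e-04,
       -6.62984897e-04, -1.08133527e-04]), 'joint_torque': array([-3.25215922e-03, -6.37624526e+01,  3.84558678e+01,  1.38250762e-02,
       -1.15616390e-04,  4.61770117e-05]), 'eef_pos': array([0.14989285, 0.50284128, 0.23080773]), 'orientation': array([ 1.44374666e-01,  9.89522935e-01, -5.38640091e-04, -1.61138358e-04]), 'wrist_force': array([ 0.37028159, -0.44011013,  0.72921413]), 'ft_torque': array([ 0.01426292, -0.00492747,  0.00173047]), 'finger_force': 0.0, 'grip_width': 0.08531758999113592} 0.0187
scene {'fx': 502.73399016087757, 'fy': 502.73399016087757, 'cx': 280.81848102662, 'cy': 211.58472072530108, 'T': array([[-0.83553348, -0.33422463,  0.43609367,  1.06437916],
       [ 0.54904348, -0.47775866,  0.68578271,  0.82181592],
       [-0.02085794,  0.8124288 ,  0.58268721,  0.72935871],
       [ 0.        ,  0.        ,  0.        ,  1.        ]])}
top {'fx': 488.3606907380607, 'fy': 488.3606907380607, 'cx': 286.062550363358, 'cy': 213.72001279868897, 'T': array([[ 0.01997722,  0.99192085, -0.12527548,  0.44657408],
       [-0.99978984,  0.01924276, -0.00707019,  0.03998687],
       [-0.00460242,  0.12539039,  0.9920968 ,  1.04781819],
       [ 0.        ,  0.        ,  0.        ,  1.        ]])}
{'fx': 308.75088528384845, 'fy': 308.75088528384845, 'cx': 275.322079222976, 'cy': 205.44038188352988, 'T_tool_cam': array([[-4.14644659e-04,  9.56055550e-01,  2.93185290e-01,
         7.60825518e-02],
       [ 9.99999685e-01,  1.97932625e-04,  7.68831015e-04,
        -2.22251875e-04],
       [ 6.77014225e-04,  2.93185516e-01, -9.56055330e-01,
        -1.43118883e-01],
       [ 0.00000000e+00,  0.00000000e+00,  0.00000000e+00,
         1.00000000e+00]])}
```

View pics/top0.png

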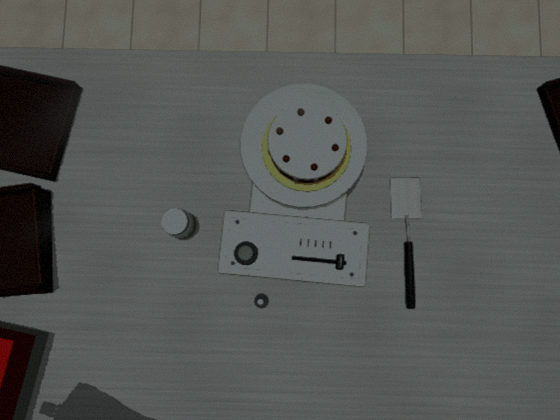

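View pics/scene0.png

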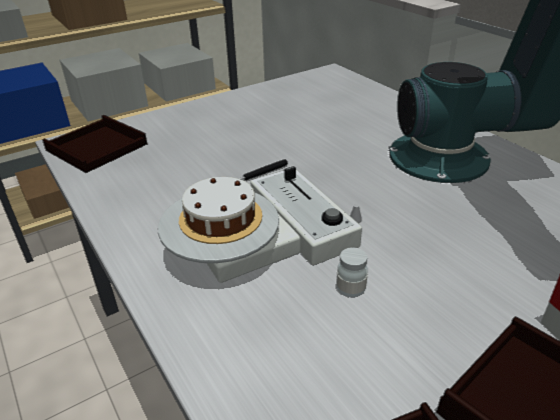

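The top view shows the console as a quad, about (225,211), (369,224), (365,286), (219,273). The button is near (246,253), the lever grip near (341,262) and the nozzle near (261,300). The scene view shows the same layout.

```bash
cat > h.py <<'E'
import numpy as np,cv2
from scipy.spatial.transform import Rotation as R
from bench import status, snapshot, get_calibration
def cast(c,T,uv,z):
    uv=np.atleast_2d(uv).astype(float)
    d=np.c_[(uv[:,0]-c['cx'])/c['fx'],-(uv[:,1]-c['cy'])/c['fy'],-np.ones(len(uv))]@T[:3,:3].T
    return T[:3,3]+d*((z-T[2,3])/d[:,2])[:,None]
def toolT():
    s=status.get_state();M=np.eye(4);M[:3,:3]=R.from_quat(s['orientation']).as_matrix();M[:3,3]=s['eef_pos'];return M
E
python3 - <<'E'
from h import *
im=cv2.imread('pics/top0.png');c=get_calibration('top');T=c['T']
g=cv2.cvtColor(im,cv2.COLOR_BGR2GRAY)
hsv=cv2.cvtColor(im,cv2.COLOR_BGR2HSV)
print(g[240,270],g[240,200],g[300,300],g[255,246],g[262,341],im[265,310])
roi=np.zeros_like(g);roi[205:292,205:380]=1
dark=((g<45)&(roi>0)).astype(np.uint8)
n,l,st,ce=cv2.connectedComponentsWithStats(dark)
for i in range(1,n):
    if st[i,4]>8: print(st[i],ce[i])
cor=np.array([[225,211],[369,224],[365,286],[219,273]])
print(cast(c,T,cor,.06)); 
cv2.imwrite('pics/crop.png',cv2.resize(cv2.convertScaleAbs(im[195:320,200:390],alpha=1.8),None,fx=4,fy=4,interpolation=cv2.INTER_CUBIC))
E
```

```text
108 90 96 68 52 [112 111 105]
[234 242  24  23 253] [246.16996047 253.29644269]
[292 254  54  16 259] [324.47876448 260.46332046]
[[ 0.57448728  0.17177285  0.06      ]
 [ 0.55352866 -0.12187889  0.06      ]
 [ 0.42869584 -0.11372522  0.06      ]
 [ 0.44866141  0.1793523   0.06      ]]
```

View pics/crop.png

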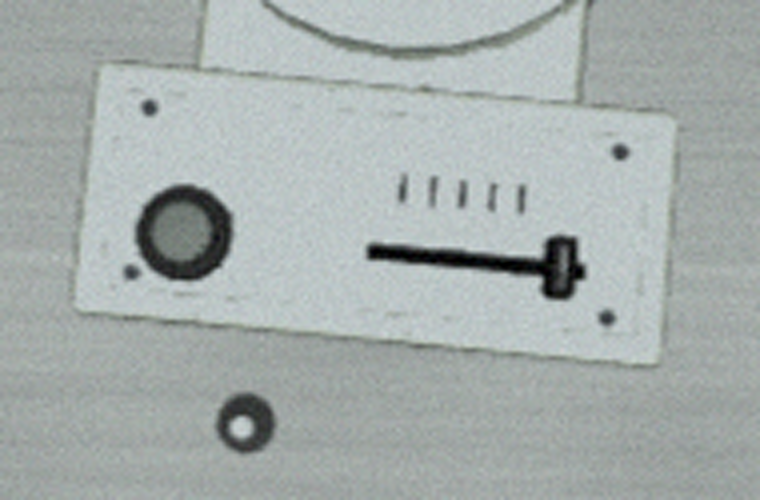

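The enlarged crop gives the corners, ×4, as (100,65), (677,117), (660,365), (75,310). The grip top is at (560,267), the button at (182,230), and the ticks run from x 403 to 521.

```bash
cat >> h.py <<'E'
def fit(loc,w):  # 2D rigid fit local->world
    lc,wc=loc.mean(0),w.mean(0);U,S,V=np.linalg.svd((loc-lc).T@(w-wc));Rm=(U@V).T
    return Rm,wc-Rm@lc
def goto(p,yaw):  # tool shift in cm and az
    M=toolT();d=M[:3,:3].T@(np.array(p)-M[:3,3])*100
    x=M[:3,0];az=-(yaw-np.arctan2(x[1],x[0]));az=(az+np.pi)%(2*np.pi)-np.pi
    print('tx ty tz',d.round(2),'az',round(az,3))
E
python3 - <<'E'
from h import *
c=get_calibration('top');T=c['T']
w=cast(c,T,[[225,211.25],[369.25,224.25],[365,286.25],[218.75,272.5]],.06)[:,:2]
loc=np.array([[55,150],[55,-150],[-75,-150],[-75,150]])/1000
Rm,t=fit(loc,w);print(Rm,t,(loc@Rm.T+t-w).round(4))
print('lever meas local',(cast(c,T,[340,261.75],.097)[0,:2]-t)@Rm,'button',(cast(c,T,[246,252.8],.07)[0,:2]-t)@Rm)
np.savez('pose0.npz',R=Rm,t=t)
p=t+Rm@[-.03,-.130];yaw=np.arctan2(Rm[1,1],Rm[0,1]);print(p,yaw)
goto([*p,.18],yaw)
E
```

```text
[[ 0.99746105  0.07121408]
 [-0.07121408  0.99746105]] [0.51118711 0.0281718 ] [[ 0.0028  0.0021]
 [ 0.0023 -0.003 ]
 [-0.0025 -0.0024]
 [-0.0026  0.0032]]
lever meas local [-0.02995558 -0.09012428] button [-0.02828289  0.09549944]
[ 0.47200545 -0.09936171] 1.4995219116398404
tx ty tz [-48.08 -48.51   5.12] az 1.352
```

```bash
python3 -m jog '[{"tx":-6,"ty":-6,"tz":0,"az":0.12,"fingers":0},{"tx":-12,"ty":-12,"tz":0.5,"az":0.24,"fingers":0},{"tx":-18,"ty":-18,"tz":1,"az":0.36,"fingers":0},{"tx":-24,"ty":-24,"tz":1.5,"az":0.48,"fingers":0},{"tx":-24,"ty":-24,"tz":2,"az":0.6,"fingers":0},{"tx":-24,"ty":-24,"tz":2,"az":0.7,"fingers":0},{"tx":-24,"ty":-24,"tz":2,"az":0.7,"fingers":0},{"tx":-24,"ty":-24,"tz":2,"az":0.7,"fingers":0},{"tx":-24,"ty":-24,"tz":2,"az":0.7,"fingers":0},{"tx":-24,"ty":-24,"tz":2,"az":0.7,"fingers":0}]'
python3 - <<'E'
from h import *
goto([.472,-.0994,.18],1.4995)
E
```

```text
tx ty tz [-48.08 -48.51   5.12] az 1.352invalid input
```

```bash
python3 -m jog '[{"tx":-6,"ty":-6,"tz":0,"ax":0,"ay":0,"az":0.12,"fingers":0},{"tx":-12,"ty":-12,"tz":0.5,"ax":0,"ay":0,"az":0.24,"fingers":0},{"tx":-18,"ty":-18,"tz":1,"ax":0,"ay":0,"az":0.36,"fingers":0},{"tx":-24,"ty":-24,"tz":1.5,"ax":0,"ay":0,"az":0.48,"fingers":0},{"tx":-24,"ty":-24,"tz":2,"ax":0,"ay":0,"az":0.6,"fingers":0},{"tx":-24,"ty":-24,"tz":2,"ax":0,"ay":0,"az":0.7,"fingers":0},{"tx":-24,"ty":-24,"tz":2,"ax":0,"ay":0,"az":0.7,"fingers":0},{"tx":-24,"ty":-24,"tz":2,"ax":0,"ay":0,"az":0.7,"fingers":0},{"tx":-24,"ty":-24,"tz":2,"ax":0,"ay":0,"az":0.7,"fingers":0},{"tx":-24,"ty":-24,"tz":2,"ax":0,"ay":0,"az":0.7,"fingers":0}]'
python3 - <<'E'
from h import *
goto([.472,-.0994,.18],1.4995)
E
```

```text
time_s: 0.93
eef_pos: [0.3123, 0.2025, 0.211]
orientation: [0.477, 0.879, -0.0, -0.0]
wrist_force: [0.4, -0.6, -1.3]
grip_width: -0.0
finger_force: 0.0
tx ty tz [-34.01  -3.06   3.11] az 0.648
```

```bash
python3 -m jog '[{"tx":-4,"ty":-0.5,"tz":0,"ax":0,"ay":0,"az":0.12,"fingers":0},{"tx":-34,"ty":-3.1,"tz":3.1,"ax":0,"ay":0,"az":0.65,"fingers":0},{"tx":-34,"ty":-3.1,"tz":3.1,"ax":0,"ay":0,"az":0.65,"fingers":0},{"tx":-34,"ty":-3.1,"tz":3.1,"ax":0,"ay":0,"az":0.65,"fingers":0},{"tx":-34,"ty":-3.1,"tz":3.1,"ax":0,"ay":0,"az":0.65,"fingers":0},{"tx":-34,"ty":-3.1,"tz":3.1,"ax":0,"ay":0,"az":0.65,"fingers":0},{"tx":-34,"ty":-3.1,"tz":3.1,"ax":0,"ay":0,"az":0.65,"fingers":0},{"tx":-34,"ty":-3.1,"tz":3.1,"ax":0,"ay":0,"az":0.65,"fingers":0},{"tx":-34,"ty":-3.1,"tz":3.1,"ax":0,"ay":0,"az":0.65,"fingers":0},{"tx":-34,"ty":-3.1,"tz":3.1,"ax":0,"ay":0,"az":0.65,"fingers":0}]'
python3 - <<'E'
from h import *
goto([.472,-.0994,.18],1.4995)
cv2.imwrite('pics/w1.png',snapshot('wrist')[:,:,::-1]);print(toolT())
E
```

```text
time_s: 1.77
eef_pos: [0.4734, -0.0979, 0.1794]
orientation: [0.732, 0.682, -0.0, -0.0]
wrist_force: [-0.6, 0.7, 0.1]
grip_width: 0.0002
finger_force: 0.0
tx ty tz [-0.16 -0.13 -0.06] az 0.001
[[ 6.96683840e-02  9.97569367e-01 -1.29361661e-03  4.72419072e-01]
 [ 9.97569953e-01 -6.96673830e-02  8.03399335e-04 -9.63477190e-02]
 [ 7.11323682e-04 -1.34644459e-03 -9.99998841e-01  1.79659157e-01]
 [ 0.00000000e+00  0.00000000e+00  0.00000000e+00  1.00000000e+00]]
```

View pics/w1.png

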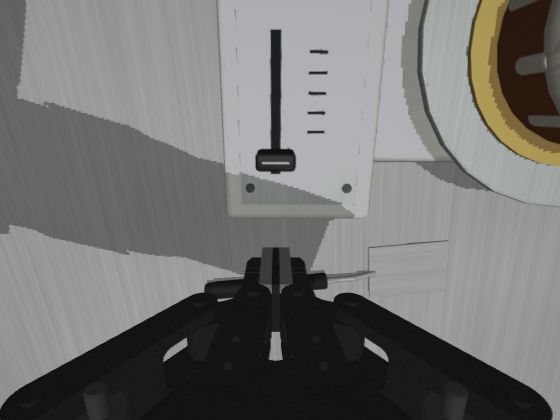

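The wrist view shows the slot at column 276, rows 30–170, and the grip top around (276,157) with its line at row 162. The ticks sit near column 318 at rows 52, 73, 93, 113 and 132. The fingertips are at (275,250), behind the lever and in line with it.

```bash
cat >> h.py <<'E'
def wcast(uv,z,M=None):
    c=get_calibration('wrist');return cast(c,(toolT() if M is None else M)@c['T_tool_cam'],uv,z)
E
python3 - <<'E'
from h import *
im=cv2.imread('pics/w1.png');g=cv2.cvtColor(im,cv2.COLOR_BGR2GRAY)
col=g[40:145,310:326].min(axis=1) if 0 else g[40:145,312:324].mean(1)
rows=[]
for r in(52,73,93,113,132):
    wgt=np.clip(170-g[r-5:r+6,312:324].mean(1),0,None);rows.append((wgt*np.arange(r-5,r+6)).sum()/wgt.sum())
print(np.round(rows,2))
w=wcast([[318,r] for r in rows],.06);P=np.load('pose0.npz');Rm,t=P['R'],P['t']
print('ticks local',((w[:,:2]-t)@Rm).round(4),'expect y',np.array([-12,-27.5,-42.5,-57.5,-72.5]))
print('yaw from ticks',np.arctan2(*(w[0]-w[4])[[1,0]]))
gl=wcast([[276,161.5]],.097);print('grip line',(gl[:,:2]-t)@Rm)
sl=wcast([[276,31],[276,145]],.06);print('slot',(sl[:,:2]-t)@Rm)
M=toolT();print('tcp',(M[:2,3]-t)@Rm, status.get_state()['eef_pos'])
print(g[145:182,276])
E
```

```text
[ 51.2   72.44  93.04 112.44 131.59]
ticks local [[ 0.0015 -0.0082]
 [ 0.0021 -0.0234]
 [ 0.0027 -0.0386]
 [ 0.0034 -0.0535]
 [ 0.004  -0.0687]] expect y [-12.  -27.5 -42.5 -57.5 -72.5]
yaw from ticks 1.5412299591896346
grip line [[-0.03079653 -0.08773431]]
slot [[-0.03097143  0.00566986]
 [-0.03081957 -0.07969174]]
tcp [-0.02980206 -0.1269642 ] [ 0.47241907 -0.09634772  0.17965916]
[ 32  31  33  26  17  19  17  15  21  28  39  51  60  60  59  59  76 155
 167 100  48  46  43  39  32  26  25  34  76 156 178 179 178 178 178 178
 178]
```

```bash
python3 -m jog '[{"tx":0,"ty":0,"tz":2.5,"ax":0,"ay":0,"az":0,"fingers":0},{"tx":0,"ty":0,"tz":5,"ax":0,"ay":0,"az":0,"fingers":0},{"tx":0,"ty":0,"tz":7.5,"ax":0,"ay":0,"az":0,"fingers":0},{"tx":0,"ty":0,"tz":9.5,"ax":0,"ay":0,"az":0,"fingers":0},{"tx":0,"ty":0,"tz":10.2,"ax":0,"ay":0,"az":0,"fingers":0},{"tx":0,"ty":0,"tz":10.2,"ax":0,"ay":0,"az":0,"fingers":0},{"tx":0,"ty":0,"tz":10.2,"ax":0,"ay":0,"az":0,"fingers":0},{"tx":0,"ty":0,"tz":10.2,"ax":0,"ay":0,"az":0,"fingers":0}]'
python3 - <<'E'
from h import *
cv2.imwrite('pics/w2.png',snapshot('wrist')[:,:,::-1])
for i in range(3):
  print(toolT()[:3,3],status.get_state()['wrist_force']); snapshot('top')
E
```

```text
time_s: 2.48
eef_pos: [0.4728, -0.0963, 0.0796]
orientation: [0.731, 0.683, 0.0, 0.001]
wrist_force: [-0.5, -1.0, 0.4]
grip_width: -0.0003
finger_force: 0.0
[ 0.47284349 -0.09652518  0.07955111] [ 0.38775186  0.02747139 -1.14486079]
[ 0.47277666 -0.09664911  0.07942087] [ 0.40636947 -0.25582381  0.46112505]
[ 0.47267439 -0.09673949  0.0792313 ] [-0.19270015  0.3200691   0.00646959]
```

View pics/w2.png

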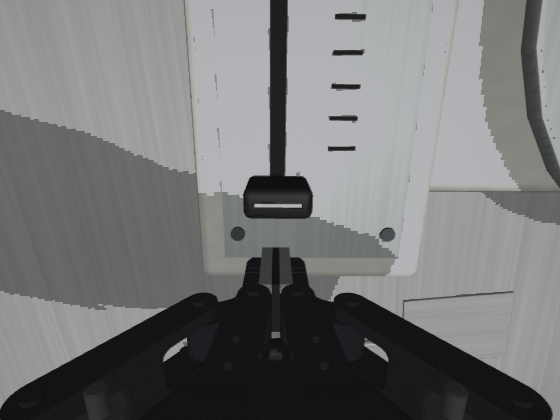

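The close wrist view shows the ticks at rows 17, 52, 86, 118 and 148, the grip line at row 206, and the finger front at row 248. The fingers are lined up with the grip and clear of it.

```bash
cat >> h.py <<'E'
def measure(name):
    a=toolT();im=snapshot('wrist')[:,:,::-1].copy();cv2.imwrite(f'pics/{name}.png',im)
    g=cv2.cvtColor(im,cv2.COLOR_BGR2GRAY)
    def comps(m,ok):
        n,l,s,c=cv2.connectedComponentsWithStats(m.astype(np.uint8));return [(c[i],s[i]) for i in range(1,n) if ok(s[i],c[i])]
    ti=comps(g<90,lambda s,c:18<s[2]<45 and 2<s[3]<11 and 315<c[0]<375 and c[1]<300)
    li=comps(g>110,lambda s,c:30<s[2]<65 and 2<s[3]<10 and 255<c[0]<300 and c[1]<300)
    y=wcast([c for c,s in ti],.06,a)@a[:3,0];ly=wcast([c for c,s in li],.097,a)@a[:3,0]
    print('tick rows',[round(c[1],1) for c,s in ti],'line',[(c.round(1),s[:4]) for c,s in li])
    print('line minus ticks mm',((ly[:,None]-y)*1000).round(1),'tick y minus tcp mm',((y-a[:3,3]@a[:3,0])*1000).round(1),'tcp',a[:3,3].round(4),'F',status.get_state()['wrist_force'].round(1))
E
python3 -m jog '[{"tx":0.5,"ty":0,"tz":0,"ax":0,"ay":0,"az":0,"fingers":0},{"tx":1,"ty":0,"tz":0,"ax":0,"ay":0,"az":0,"fingers":0},{"tx":1.4,"ty":0,"tz":0,"ax":0,"ay":0,"az":0,"fingers":0},{"tx":1.6,"ty":0,"tz":0,"ax":0,"ay":0,"az":0,"fingers":0},{"tx":1.6,"ty":0,"tz":0,"ax":0,"ay":0,"az":0,"fingers":0},{"tx":1.6,"ty":0,"tz":0,"ax":0,"ay":0,"az":0,"fingers":0}]'
python3 -c "
from h import *
measure('m1')"
```

```text
time_s: 3.18
eef_pos: [0.4732, -0.0805, 0.0783]
orientation: [0.731, 0.682, -0.0, -0.0]
wrist_force: [0.4, -0.7, 0.6]
grip_width: -0.0
finger_force: 0.0
tick rows [np.float64(53.4), np.float64(87.5), np.float64(119.5), np.float64(149.6), np.float64(178.5)] line [(array([278.8, 241. ]), array([257, 240,  45,   3], dtype=int32))]
line minus ticks mm [[-80.4 -65.2 -50.1 -35.1 -19.9]] tick y minus tcp mm [100.9  85.7  70.6  55.6  40.3] tcp [ 0.4732 -0.0805  0.0783] F [0.3 0.7 0.8]
```

```bash
python3 -m jog '[{"tx":0.2,"ty":0,"tz":0,"ax":0,"ay":0,"az":0,"fingers":0},{"tx":0.4,"ty":0,"tz":0,"ax":0,"ay":0,"az":0,"fingers":0},{"tx":0.6,"ty":0,"tz":0,"ax":0,"ay":0,"az":0,"fingers":0},{"tx":0.75,"ty":0,"tz":0,"ax":0,"ay":0,"az":0,"fingers":0},{"tx":0.9,"ty":0,"tz":0,"ax":0,"ay":0,"az":0,"fingers":0},{"tx":1.0,"ty":0,"tz":0,"ax":0,"ay":0,"az":0,"fingers":0},{"tx":1.1,"ty":0,"tz":0,"ax":0,"ay":0,"az":0,"fingers":0},{"tx":1.2,"ty":0,"tz":0,"ax":0,"ay":0,"az":0,"fingers":0},{"tx":1.2,"ty":0,"tz":0,"ax":0,"ay":0,"az":0,"fingers":0},{"tx":1.2,"ty":0,"tz":0,"ax":0,"ay":0,"az":0,"fingers":0}]'
python3 -c "
from h import *
measure('m2')"
```

```text
time_s: 4.07
eef_pos: [0.4741, -0.0703, 0.0784]
orientation: [0.731, 0.682, -0.002, 0.001]
wrist_force: [-3.2, -15.3, 0.0]
grip_width: -0.0002
finger_force: 7.2
tick rows [np.float64(76.7), np.float64(109.5), np.float64(140.5), np.float64(169.5), np.float64(197.4)] line [(array([279.5, 248.6]), array([257, 248,  44,   3], dtype=int32))]
line minus ticks mm [[-73.8 -58.6 -43.4 -28.4 -13.1]] tick y minus tcp mm [90.6 75.4 60.2 45.2 29.8] tcp [ 0.4741 -0.0703  0.0784] F [ -3.  -14.    0.1]
```

```bash
python3 -m jog '[{"tx":0.1,"ty":0,"tz":0,"ax":0,"ay":0,"az":0,"fingers":0},{"tx":0.15,"ty":0,"tz":0,"ax":0,"ay":0,"az":0,"fingers":0},{"tx":0.2,"ty":0,"tz":0,"ax":0,"ay":0,"az":0,"fingers":0},{"tx":0.25,"ty":0,"tz":0,"ax":0,"ay":0,"az":0,"fingers":0},{"tx":0.3,"ty":0,"tz":0,"ax":0,"ay":0,"az":0,"fingers":0},{"tx":0.3,"ty":0,"tz":0,"ax":0,"ay":0,"az":0,"fingers":0},{"tx":0.3,"ty":0,"tz":0,"ax":0,"ay":0,"az":0,"fingers":0}]'
python3 -c "
from h import *
measure('m3')"
```

```text
time_s: 4.7
eef_pos: [0.4742, -0.069, 0.0786]
orientation: [0.732, 0.682, -0.003, 0.003]
wrist_force: [-5.2, -26.6, 0.5]
grip_width: -0.0002
finger_force: 13.7
tick rows [np.float64(79.5), np.float64(112.2), np.float64(143.2), np.float64(171.6), np.float64(199.5)] line [(array([280.6, 249.8]), array([257, 249,  44,   3], dtype=int32))]
line minus ticks mm [[-73.1 -58.  -42.7 -27.9 -12.5]] tick y minus tcp mm [89.3 74.1 58.9 44.  28.7] tcp [ 0.4742 -0.069   0.0786] F [ -5.4 -26.9  -0.1]
```

View pics/m3.png

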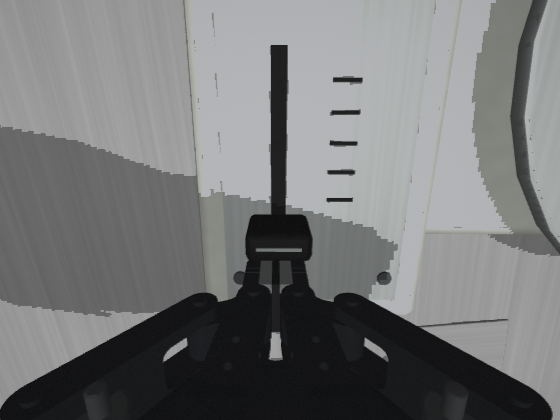

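The fingers meet the grip squarely at about row 260. The lever reads about 0.010, before the first ridge. I'll push on in small steps and watch the force.

```bash
python3 -m jog '[{"tx":0.05,"ty":0,"tz":0,"ax":0,"ay":0,"az":0,"fingers":0},{"tx":0.1,"ty":0,"tz":0,"ax":0,"ay":0,"az":0,"fingers":0},{"tx":0.1,"ty":0,"tz":0,"ax":0,"ay":0,"az":0,"fingers":0},{"tx":0.1,"ty":0,"tz":0,"ax":0,"ay":0,"az":0,"fingers":0},{"tx":0.1,"ty":0,"tz":0,"ax":0,"ay":0,"az":0,"fingers":0},{"tx":0.1,"ty":0,"tz":0,"ax":0,"ay":0,"az":0,"fingers":0}]'
python3 -c "
from h import *
measure('m4')
print(status.get_state()['ft_torque'])"
```

```text
time_s: 5.25
eef_pos: [0.4743, -0.0645, 0.0783]
orientation: [0.731, 0.682, 0.0, -0.0]
wrist_force: [-0.6, 0.8, 0.0]
grip_width: -0.0001
finger_force: 0.0
tick rows [np.float64(89.9), np.float64(121.7), np.float64(152.3), np.float64(180.5), np.float64(207.5)] line [(array([281.5, 233.8]), array([257, 233,  46,   3], dtype=int32))]
line minus ticks mm [[-60.7 -45.7 -30.3 -15.4  -0.3]] tick y minus tcp mm [84.6 69.5 54.2 39.2 24.1] tcp [ 0.4743 -0.0645  0.0783] F [ 0.4  0.4 -0.5]
[-0.0581422   0.00911557 -0.03505052]
```

The lever dropped into the first click, with its line on the first tick. Next is the second click.

```bash
python3 -m jog '[{"tx":0.2,"ty":0,"tz":0,"ax":0,"ay":0,"az":0,"fingers":0},{"tx":0.4,"ty":0,"tz":0,"ax":0,"ay":0,"az":0,"fingers":0},{"tx":0.6,"ty":0,"tz":0,"ax":0,"ay":0,"az":0,"fingers":0},{"tx":0.7,"ty":0,"tz":0,"ax":0,"ay":0,"az":0,"fingers":0},{"tx":0.8,"ty":0,"tz":0,"ax":0,"ay":0,"az":0,"fingers":0},{"tx":0.9,"ty":0,"tz":0,"ax":0,"ay":0,"az":0,"fingers":0},{"tx":0.9,"ty":0,"tz":0,"ax":0,"ay":0,"az":0,"fingers":0},{"tx":0.9,"ty":0,"tz":0,"ax":0,"ay":0,"az":0,"fingers":0}]'
python3 -c "
from h import *
measure('m5')"
```

```text
time_s: 5.97
eef_pos: [0.4749, -0.0563, 0.0783]
orientation: [0.731, 0.682, -0.001, 0.001]
wrist_force: [-1.7, -7.2, 0.8]
grip_width: 0.0
finger_force: 3.2
tick rows [np.float64(107.5), np.float64(138.5), np.float64(167.5), np.float64(195.5), np.float64(221.5)] line [(array([278.8, 248. ]), array([257, 247,  45,   3], dtype=int32))]
line minus ticks mm [[-59.3 -44.1 -29.1 -13.9   1.2]] tick y minus tcp mm [76.4 61.2 46.2 31.  15.9] tcp [ 0.4749 -0.0563  0.0783] F [-1.9 -6.6  1. ]
```

```bash
python3 -m jog '[{"tx":0.05,"ty":0,"tz":0,"ax":0,"ay":0,"az":0,"fingers":0},{"tx":0.1,"ty":0,"tz":0,"ax":0,"ay":0,"az":0,"fingers":0},{"tx":0.15,"ty":0,"tz":0,"ax":0,"ay":0,"az":0,"fingers":0},{"tx":0.2,"ty":0,"tz":0,"ax":0,"ay":0,"az":0,"fingers":0},{"tx":0.25,"ty":0,"tz":0,"ax":0,"ay":0,"az":0,"fingers":0},{"tx":0.3,"ty":0,"tz":0,"ax":0,"ay":0,"az":0,"fingers":0},{"tx":0.3,"ty":0,"tz":0,"ax":0,"ay":0,"az":0,"fingers":0},{"tx":0.3,"ty":0,"tz":0,"ax":0,"ay":0,"az":0,"fingers":0}]'
python3 -c "
from h import *
measure('m6')"
```

```text
time_s: 6.68
eef_pos: [0.4751, -0.0549, 0.0785]
orientation: [0.732, 0.682, -0.002, 0.002]
wrist_force: [-3.6, -18.5, 1.8]
grip_width: 0.0002
finger_force: 9.5
tick rows [np.float64(110.5), np.float64(141.3), np.float64(170.5), np.float64(197.5), np.float64(223.7)] line [(array([278.7, 249. ]), array([257, 248,  45,   3], dtype=int32))]
line minus ticks mm [[-58.4 -43.2 -28.1 -13.2   2. ]] tick y minus tcp mm [74.9 59.8 44.6 29.8 14.6] tcp [ 0.4751 -0.0549  0.0785] F [ -5.6 -19.1   1.6]
```

```bash
python3 -m jog '[{"tx":0.05,"ty":0,"tz":0,"ax":0,"ay":0,"az":0,"fingers":0},{"tx":0.1,"ty":0,"tz":0,"ax":0,"ay":0,"az":0,"fingers":0},{"tx":0.1,"ty":0,"tz":0,"ax":0,"ay":0,"az":0,"fingers":0},{"tx":0.1,"ty":0,"tz":0,"ax":0,"ay":0,"az":0,"fingers":0},{"tx":0.1,"ty":0,"tz":0,"ax":0,"ay":0,"az":0,"fingers":0}]'
python3 -c "
from h import *
measure('m7')"
```

```text
time_s: 7.15
eef_pos: [0.4752, -0.054, 0.0785]
orientation: [0.732, 0.682, -0.002, 0.002]
wrist_force: [-4.7, -17.9, 1.8]
grip_width: -0.0001
finger_force: 9.4
tick rows [np.float64(112.5), np.float64(143.2), np.float64(172.3), np.float64(199.5), np.float64(225.5)] line [(array([278.7, 249. ]), array([257, 248,  45,   3], dtype=int32))]
line minus ticks mm [[-57.4 -42.3 -27.1 -12.1   3. ]] tick y minus tcp mm [74.  58.9 43.6 28.7 13.5] tcp [ 0.4752 -0.054   0.0785] F [ -3.4 -18.5   0.6]
```

```bash
python3 -m jog '[{"tx":0.05,"ty":0,"tz":0,"ax":0,"ay":0,"az":0,"fingers":0},{"tx":0.1,"ty":0,"tz":0,"ax":0,"ay":0,"az":0,"fingers":0},{"tx":0.1,"ty":0,"tz":0,"ax":0,"ay":0,"az":0,"fingers":0},{"tx":0.1,"ty":0,"tz":0,"ax":0,"ay":0,"az":0,"fingers":0},{"tx":0.1,"ty":0,"tz":0,"ax":0,"ay":0,"az":0,"fingers":0}]'
python3 -c "
from h import *
measure('m8')"
```

```text
time_s: 7.62
eef_pos: [0.4753, -0.0509, 0.0783]
orientation: [0.731, 0.682, -0.0, 0.0]
wrist_force: [-1.1, -3.1, 1.2]
grip_width: -0.0001
finger_force: 1.9
tick rows [np.float64(118.9), np.float64(149.3), np.float64(178.3), np.float64(205.0), np.float64(230.8)] line [(array([280.3, 247.6]), array([257, 247,  45,   3], dtype=int32))]
line minus ticks mm [[-53.6 -38.5 -23.1  -8.3   6.9]] tick y minus tcp mm [70.9 55.7 40.4 25.6 10.4] tcp [ 0.4753 -0.0509  0.0783] F [-1.  -4.4  1.5]
```

```bash
python3 -m jog '[{"tx":0.05,"ty":0,"tz":0,"ax":0,"ay":0,"az":0,"fingers":0},{"tx":0.1,"ty":0,"tz":0,"ax":0,"ay":0,"az":0,"fingers":0},{"tx":0.1,"ty":0,"tz":0,"ax":0,"ay":0,"az":0,"fingers":0},{"tx":0.1,"ty":0,"tz":0,"ax":0,"ay":0,"az":0,"fingers":0}]'
python3 -c "
from h import *
measure('m9')"
```

```text
time_s: 8.0
eef_pos: [0.4754, -0.0497, 0.0783]
orientation: [0.731, 0.682, 0.0, -0.0]
wrist_force: [-1.0, -3.3, 1.2]
grip_width: -0.0002
finger_force: 1.6Traceback (most recent call last):
  File "<string>", line 3, in <module>
    measure('m9')
    ~~~~~~~^^^^^^
  File "h.py", line 26, in measure
    y=wcast([c for c,s in ti],.06,a)@a[:3,0];ly=wcast([c for c,s in li],.097,a)@a[:3,0]
                                                ~~~~~^^^^^^^^^^^^^^^^^^^^^^^^^^
  File "h.py", line 18, in wcast
    c=get_calibration('wrist');return cast(c,(toolT() if M is None else M)@c['T_tool_cam'],uv,z)
                                      ~~~~^^^^^^^^^^^^^^^^^^^^^^^^^^^^^^^^^^^^^^^^^^^^^^^^^^^^^^
  File "h.py", line 6, in cast
    d=np.c_[(uv[:,0]-c['cx'])/c['fx'],-(uv[:,1]-c['cy'])/c['fy'],-np.ones(len(uv))]@T[:3,:3].T
             ~~^^^^^
IndexError: index 0 is out of bounds for axis 1 with size 0
```

```bash
python3 -c "
from h import *
g=cv2.cvtColor(cv2.imread('pics/m9.png'),cv2.COLOR_BGR2GRAY);print(g[200:262,280])
try: measure('m10')
except Exception as e: print(e)
g=cv2.cvtColor(cv2.imread('pics/m10.png'),cv2.COLOR_BGR2GRAY);print(g[200:262,280])"
```

```text
[ 32  32  32  33  30  32  32  30  29  24  24  22  24  14  14  18  15  15
  15  14  15  16  14  14  17  17  15  17  16  15  16  19  18  17  21  25
  26  29  28  29  28  29  29  28  26  37  93 117 116  91  25  25  25  24
  23  22  23  21  25  49  59  58]
index 0 is out of bounds for axis 1 with size 0
[ 33  31  32  32  32  33  32  31  29  24  23  23  24  16  13  13  16  14
  15  16  16  16  15  13  16  15  15  18  16  14  18  16  21  18  24  24
  24  26  30  30  29  29  27  28  28  36  93 117 116  92  25  24  26  26
  23  23  23  20  22  49  58  58]
```

Only the exposure has changed, and the line is still at row 247.5. I'll lower the threshold and carry on.

```bash
sed -i 's/g>110/(g>75)\&(np.abs(np.arange(560)-279)<26)/; s/30<s\[2\]<65/30<s[2]<52/' h.py; python3 -m jog '[{"tx":0.05,"ty":0,"tz":0,"ax":0,"ay":0,"az":0,"fingers":0},{"tx":0.1,"ty":0,"tz":0,"ax":0,"ay":0,"az":0,"fingers":0},{"tx":0.1,"ty":0,"tz":0,"ax":0,"ay":0,"az":0,"fingers":0},{"tx":0.1,"ty":0,"tz":0,"ax":0,"ay":0,"az":0,"fingers":0}]'
python3 -c "
from h import *
measure('m11')"
```

```text
time_s: 8.43
eef_pos: [0.4755, -0.0486, 0.0783]
orientation: [0.731, 0.682, 0.0, -0.0]
wrist_force: [0.5, -1.7, 1.0]
grip_width: -0.0002
finger_force: 0.7
tick rows [np.float64(123.9), np.float64(153.9), np.float64(182.5), np.float64(209.5), np.float64(234.9)] line [(array([280.9, 247.3]), array([257, 246,  46,   4], dtype=int32))]
line minus ticks mm [[-51.  -35.9 -20.7  -5.5   9.5]] tick y minus tcp mm [68.5 53.4 38.1 23.   7.9] tcp [ 0.4755 -0.0486  0.0783] F [ 0.4 -0.6  1. ]
```

```bash
python3 -m jog '[{"tx":0.05,"ty":0,"tz":0,"ax":0,"ay":0,"az":0,"fingers":0},{"tx":0.1,"ty":0,"tz":0,"ax":0,"ay":0,"az":0,"fingers":0},{"tx":0.1,"ty":0,"tz":0,"ax":0,"ay":0,"az":0,"fingers":0},{"tx":0.1,"ty":0,"tz":0,"ax":0,"ay":0,"az":0,"fingers":0}]'
python3 -c "
from h import *
measure('m12')"
```

```text
time_s: 8.82
eef_pos: [0.4756, -0.0476, 0.0783]
orientation: [0.731, 0.682, 0.0, -0.0]
wrist_force: [0.3, -1.7, 1.1]
grip_width: 0.0001
finger_force: 0.5
tick rows [np.float64(125.7), np.float64(155.5), np.float64(184.4), np.float64(210.6), np.float64(236.5)] line [(array([280.9, 247.2]), array([257, 246,  46,   4], dtype=int32))]
line minus ticks mm [[-50.1 -35.1 -19.6  -4.9  10.5]] tick y minus tcp mm [67.6 52.5 37.1 22.3  7. ] tcp [ 0.4756 -0.0476  0.0783] F [-0.1 -1.   0.5]
```

```bash
python3 -m jog '[{"tx":0.05,"ty":0,"tz":0,"ax":0,"ay":0,"az":0,"fingers":0},{"tx":0.1,"ty":0,"tz":0,"ax":0,"ay":0,"az":0,"fingers":0},{"tx":0.1,"ty":0,"tz":0,"ax":0,"ay":0,"az":0,"fingers":0},{"tx":0.1,"ty":0,"tz":0,"ax":0,"ay":0,"az":0,"fingers":0}]'
python3 -c "
from h import *
measure('m13')"
```

```text
time_s: 9.2
eef_pos: [0.4755, -0.0466, 0.0782]
orientation: [0.731, 0.682, 0.0, -0.0]
wrist_force: [-0.3, -1.1, 0.2]
grip_width: 0.0002
finger_force: 0.1
tick rows [np.float64(127.9), np.float64(157.5), np.float64(186.4), np.float64(212.5), np.float64(238.4)] line [(array([280.6, 247.1]), array([257, 246,  46,   4], dtype=int32))]
line minus ticks mm [[-49.  -33.9 -18.5  -3.7  11.7]] tick y minus tcp mm [66.5 51.5 36.  21.2  5.8] tcp [ 0.4755 -0.0466  0.0782] F [ 0.6 -0.3  0.4]
```

```bash
python3 -m jog '[{"tx":0.05,"ty":0,"tz":0,"ax":0,"ay":0,"az":0,"fingers":0},{"tx":0.1,"ty":0,"tz":0,"ax":0,"ay":0,"az":0,"fingers":0},{"tx":0.15,"ty":0,"tz":0,"ax":0,"ay":0,"az":0,"fingers":0},{"tx":0.2,"ty":0,"tz":0,"ax":0,"ay":0,"az":0,"fingers":0},{"tx":0.2,"ty":0,"tz":0,"ax":0,"ay":0,"az":0,"fingers":0},{"tx":0.2,"ty":0,"tz":0,"ax":0,"ay":0,"az":0,"fingers":0}]'
python3 -c "
from h import *
measure('m14')"
```

```text
time_s: 9.75
eef_pos: [0.4757, -0.0447, 0.0783]
orientation: [0.731, 0.682, 0.0, -0.0]
wrist_force: [0.5, -0.1, -0.4]
grip_width: 0.0004
finger_force: 0.0
tick rows [np.float64(131.7), np.float64(161.5), np.float64(189.5), np.float64(215.8), np.float64(241.5)] line [(array([279.5, 244. ]), array([257, 243,  46,   3], dtype=int32))]
line minus ticks mm [[-45.6 -30.4 -15.3  -0.3  15.1]] tick y minus tcp mm [64.6 49.4 34.3 19.3  3.9] tcp [ 0.4757 -0.0447  0.0783] F [-0.9 -0.4 -0.7]
```

The second click is reached. The third follows, in the same small steps.

```bash
python3 -m jog '[{"tx":0.15,"ty":0,"tz":0,"ax":0,"ay":0,"az":0,"fingers":0},{"tx":0.25,"ty":0,"tz":0,"ax":0,"ay":0,"az":0,"fingers":0},{"tx":0.35,"ty":0,"tz":0,"ax":0,"ay":0,"az":0,"fingers":0},{"tx":0.45,"ty":0,"tz":0,"ax":0,"ay":0,"az":0,"fingers":0},{"tx":0.55,"ty":0,"tz":0,"ax":0,"ay":0,"az":0,"fingers":0},{"tx":0.65,"ty":0,"tz":0,"ax":0,"ay":0,"az":0,"fingers":0},{"tx":0.7,"ty":0,"tz":0,"ax":0,"ay":0,"az":0,"fingers":0},{"tx":0.7,"ty":0,"tz":0,"ax":0,"ay":0,"az":0,"fingers":0},{"tx":0.7,"ty":0,"tz":0,"ax":0,"ay":0,"az":0,"fingers":0}]'
python3 -c "
from h import *
measure('m15')"
```

```text
time_s: 10.55
eef_pos: [0.4762, -0.0399, 0.0785]
orientation: [0.731, 0.682, -0.002, 0.002]
wrist_force: [-3.7, -18.9, 1.0]
grip_width: -0.0003
finger_force: 9.5
tick rows [np.float64(141.5), np.float64(170.5), np.float64(198.2), np.float64(224.0), np.float64(248.5)] line [(array([279., 249.]), array([257, 248,  45,   3], dtype=int32))]
line minus ticks mm [[-43.2 -28.1 -12.9   2.2  17.1]] tick y minus tcp mm [59.7 44.6 29.4 14.4 -0.5] tcp [ 0.4762 -0.0399  0.0785] F [ -3.3 -18.7   0.6]
```

```bash
python3 -m jog '[{"tx":0.05,"ty":0,"tz":0,"ax":0,"ay":0,"az":0,"fingers":0},{"tx":0.1,"ty":0,"tz":0,"ax":0,"ay":0,"az":0,"fingers":0},{"tx":0.15,"ty":0,"tz":0,"ax":0,"ay":0,"az":0,"fingers":0},{"tx":0.2,"ty":0,"tz":0,"ax":0,"ay":0,"az":0,"fingers":0},{"tx":0.2,"ty":0,"tz":0,"ax":0,"ay":0,"az":0,"fingers":0},{"tx":0.2,"ty":0,"tz":0,"ax":0,"ay":0,"az":0,"fingers":0}]'
python3 -c "
from h import *
measure('m16')"
```

```text
time_s: 11.1
eef_pos: [0.4763, -0.0358, 0.0783]
orientation: [0.731, 0.682, 0.0, -0.0]
wrist_force: [-0.9, -0.1, -0.6]
grip_width: -0.0003
finger_force: 0.0
tick rows [np.float64(149.5), np.float64(178.0), np.float64(205.5), np.float64(231.1), np.float64(255.5)] line [(array([278.5, 239.9]), array([257, 238,  46,   4], dtype=int32))]
line minus ticks mm [[-34.7 -19.6  -4.3  10.8  25.8]] tick y minus tcp mm [55.6 40.6 25.3 10.2 -4.8] tcp [ 0.4763 -0.0358  0.0783] F [0.1 0.1 0.3]
```

```bash
python3 -c "
from h import *
measure('m17');measure('m18')"
```

```text
tick rows [np.float64(149.9), np.float64(178.5), np.float64(205.7), np.float64(231.5), np.float64(255.9)] line [(array([279.5, 238. ]), array([257, 237,  46,   3], dtype=int32))]
line minus ticks mm [[-33.6 -18.5  -3.3  11.9  27. ]] tick y minus tcp mm [55.4 40.3 25.1 10.  -5.1] tcp [ 0.4764 -0.0357  0.0783] F [-0.3 -0.9  0.8]
tick rows [np.float64(150.0), np.float64(178.5), np.float64(206.1), np.float64(231.5), np.float64(256.2)] line [(array([279.4, 237.5]), array([257, 236,  46,   4], dtype=int32))]
line minus ticks mm [[-33.3 -18.2  -2.8  12.1  27.4]] tick y minus tcp mm [55.4 40.3 24.9 10.  -5.3] tcp [ 0.4763 -0.0356  0.0783] F [ 0.4  0.6 -0.6]
```

The lever is past the ridge and creeping into the third click by itself. I'll back off and let it settle.

```bash
python3 -m jog '[{"tx":-0.5,"ty":0,"tz":0,"ax":0,"ay":0,"az":0,"fingers":0},{"tx":-1,"ty":0,"tz":0,"ax":0,"ay":0,"az":0,"fingers":0},{"tx":-1.5,"ty":0,"tz":0,"ax":0,"ay":0,"az":0,"fingers":0},{"tx":-1.5,"ty":0,"tz":0,"ax":0,"ay":0,"az":0,"fingers":0},{"tx":-1.5,"ty":0,"tz":0,"ax":0,"ay":0,"az":0,"fingers":0},{"tx":-1.5,"ty":0,"tz":0,"ax":0,"ay":0,"az":0,"fingers":0},{"tx":-1.5,"ty":0,"tz":0,"ax":0,"ay":0,"az":0,"fingers":0},{"tx":-1.5,"ty":0,"tz":0,"ax":0,"ay":0,"az":0,"fingers":0}]'
python3 -c "
from h import *
measure('m19')"
```

```text
time_s: 11.92
eef_pos: [0.4753, -0.0507, 0.0783]
orientation: [0.731, 0.682, -0.0, -0.0]
wrist_force: [0.8, -0.4, 0.5]
grip_width: 0.0
finger_force: 0.0
tick rows [np.float64(119.5), np.float64(149.5), np.float64(178.5), np.float64(205.5), np.float64(231.5)] line [(array([279.8, 203.5]), array([256, 202,  49,   4], dtype=int32))]
line minus ticks mm [[-33.  -18.1  -2.8  12.3  27.6]] tick y minus tcp mm [70.6 55.6 40.3 25.3 10. ] tcp [ 0.4753 -0.0507  0.0783] F [ 0.7 -0.6  0.4]
```

The lever has stopped 2.8 mm short of the third tick because of friction. I'll nudge it gently into its seat, well below the force that would move it on.

```bash
python3 -m jog '[{"tx":0.6,"ty":0,"tz":0,"ax":0,"ay":0,"az":0,"fingers":0},{"tx":1.2,"ty":0,"tz":0,"ax":0,"ay":0,"az":0,"fingers":0},{"tx":1.7,"ty":0,"tz":0,"ax":0,"ay":0,"az":0,"fingers":0},{"tx":1.9,"ty":0,"tz":0,"ax":0,"ay":0,"az":0,"fingers":0},{"tx":2.0,"ty":0,"tz":0,"ax":0,"ay":0,"az":0,"fingers":0},{"tx":2.1,"ty":0,"tz":0,"ax":0,"ay":0,"az":0,"fingers":0},{"tx":2.15,"ty":0,"tz":0,"ax":0,"ay":0,"az":0,"fingers":0},{"tx":2.2,"ty":0,"tz":0,"ax":0,"ay":0,"az":0,"fingers":0},{"tx":2.2,"ty":0,"tz":0,"ax":0,"ay":0,"az":0,"fingers":0},{"tx":2.2,"ty":0,"tz":0,"ax":0,"ay":0,"az":0,"fingers":0}]'
python3 -c "
from h import *
measure('m20')"
```

```text
time_s: 12.8
eef_pos: [0.4769, -0.029, 0.0783]
orientation: [0.731, 0.682, 0.0, 0.0]
wrist_force: [-0.3, -0.4, 0.2]
grip_width: 0.0001
finger_force: 0.0
tick rows [np.float64(162.9), np.float64(190.8), np.float64(217.5), np.float64(242.5), np.float64(266.5)] line [(array([277.9, 245.7]), array([257, 244,  46,   4], dtype=int32))]
line minus ticks mm [[-30.5 -15.3  -0.1  14.9  30.1]] tick y minus tcp mm [ 48.7  33.5  18.3   3.3 -11.9] tcp [ 0.4769 -0.029   0.0783] F [ 0.  -1.3  0.3]
```

The lever is seated in the third click with its line on the tick (−0.1 mm). Next I back off, rise and move towards the button.

```bash
python3 -m jog '[{"tx":-0.6,"ty":0,"tz":0,"ax":0,"ay":0,"az":0,"fingers":0},{"tx":-1.2,"ty":0,"tz":0,"ax":0,"ay":0,"az":0,"fingers":0},{"tx":-1.2,"ty":0,"tz":-3,"ax":0,"ay":0,"az":0,"fingers":0},{"tx":-1.2,"ty":0,"tz":-6,"ax":0,"ay":0,"az":0,"fingers":0},{"tx":-1.2,"ty":0,"tz":-9,"ax":0,"ay":0,"az":0,"fingers":0},{"tx":1.5,"ty":0,"tz":-9,"ax":0,"ay":0,"az":0,"fingers":0},{"tx":4.5,"ty":0,"tz":-9,"ax":0,"ay":0,"az":0,"fingers":0},{"tx":7.5,"ty":0,"tz":-9,"ax":0,"ay":0,"az":0,"fingers":0},{"tx":8,"ty":0,"tz":-9,"ax":0,"ay":0,"az":0,"fingers":0},{"tx":8,"ty":0,"tz":-9,"ax":0,"ay":0,"az":0,"fingers":0}]'
python3 -c "
from h import *
M=toolT();print(M);cv2.imwrite('pics/b1.png',snapshot('wrist')[:,:,::-1]);cv2.imwrite('pics/t1.png',snapshot('top')[:,:,::-1])"
```

```text
time_s: 13.68
eef_pos: [0.4824, 0.0517, 0.1683]
orientation: [0.73, 0.683, -0.0, 0.0]
wrist_force: [-0.4, -0.8, 0.4]
grip_width: 0.0
finger_force: 0.0
[[ 6.67942368e-02  9.97766771e-01  2.66746820e-05  4.82351173e-01]
 [ 9.97766771e-01 -6.67942357e-02 -3.82076891e-05  5.17417926e-02]
 [-3.63406476e-05  2.91671648e-05 -9.99999999e-01  1.68274502e-01]
 [ 0.00000000e+00  0.00000000e+00  0.00000000e+00  1.00000000e+00]]
```

View pics/b1.png

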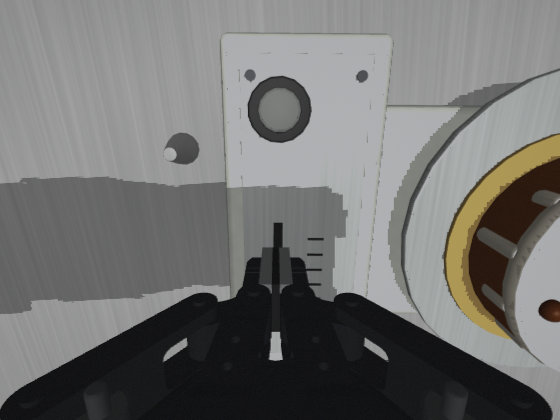

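The wrist view shows the grey button cap centred at about (279,110), inside its dark housing and directly ahead of the fingers.

```bash
python3 -c "
from h import *
M=toolT()
g=cv2.imread('pics/b1.png',0)[70:150,240:320]
m=(g<80).astype(np.uint8);n,l,s,c=cv2.connectedComponentsWithStats(m);k=1+s[1:,4].argmax();
cs,h=cv2.findContours((l==k).astype(np.uint8),cv2.RETR_CCOMP,cv2.CHAIN_APPROX_NONE)
for q in cs:
  if len(q)>60:
    e=cv2.fitEllipse(q);print(e)
    for z in(.06,.07,.08): 
      uv=np.array(e[0])+[240,70];d=np.array([[e[1][0]/2,0],[-e[1][0]/2,0]]);p=wcast(uv+d,z);print(z,((wcast(uv,z)[0]-M[:3,3])@M[:3,:3]*100).round(2),'diam',np.linalg.norm(p[0]-p[1]).round(4))
"
```

```text
((38.85513687133789, 38.904754638671875), (62.094383239746094, 65.44010162353516), 2.0192348957061768)
0.06 [ 7.61  0.14 10.82] diam 0.0482
0.07 [7.6  0.13 9.82] diam 0.0463
0.08 [7.6  0.12 8.82] diam 0.0444
((39.11003494262695, 39.418521881103516), (43.00156784057617, 45.219486236572266), 0.5393958687782288)
0.06 [ 7.57  0.16 10.82] diam 0.0334
0.07 [7.57 0.15 9.82] diam 0.0321
0.08 [7.56 0.14 8.82] diam 0.0308
```

The button centre is 7.6 cm ahead and 0.15 cm across. Its diameter of 32 mm matches a top about 70 mm above the bench.

```bash
python3 -m jog '[{"tx":3,"ty":0.1,"tz":0,"ax":0,"ay":0,"az":0,"fingers":0},{"tx":6,"ty":0.15,"tz":0,"ax":0,"ay":0,"az":0,"fingers":0},{"tx":7.6,"ty":0.15,"tz":2,"ax":0,"ay":0,"az":0,"fingers":0},{"tx":7.6,"ty":0.15,"tz":5,"ax":0,"ay":0,"az":0,"fingers":0},{"tx":7.6,"ty":0.15,"tz":7,"ax":0,"ay":0,"az":0,"fingers":0},{"tx":7.6,"ty":0.15,"tz":8,"ax":0,"ay":0,"az":0,"fingers":0},{"tx":7.6,"ty":0.15,"tz":8.3,"ax":0,"ay":0,"az":0,"fingers":0},{"tx":7.6,"ty":0.15,"tz":8.3,"ax":0,"ay":0,"az":0,"fingers":0},{"tx":7.6,"ty":0.15,"tz":8.3,"ax":0,"ay":0,"az":0,"fingers":0}]'
python3 -c "
from h import *
goto([0.4879,.1274,.08],1.4995)"
python3 -m jog '[{"tx":0,"ty":0,"tz":0.1,"ax":0,"ay":0,"az":0,"fingers":0},{"tx":0,"ty":0,"tz":0.2,"ax":0,"ay":0,"az":0,"fingers":0},{"tx":0,"ty":0,"tz":0.3,"ax":0,"ay":0,"az":0,"fingers":0},{"tx":0,"ty":0,"tz":0.4,"ax":0,"ay":0,"az":0,"fingers":0},{"tx":0,"ty":0,"tz":0.4,"ax":0,"ay":0,"az":0,"fingers":0}]'
```

```text
time_s: 14.53
eef_pos: [0.4896, 0.1259, 0.0859]
orientation: [0.731, 0.682, 0.0, 0.0]
wrist_force: [0.2, 1.2, 0.8]
grip_width: 0.0002
finger_force: 0.0
tx ty tz [ 0.14 -0.18  0.59] az 0.001
time_s: 14.95
eef_pos: [0.4893, 0.1266, 0.0814]
orientation: [0.731, 0.682, 0.0, 0.0]
wrist_force: [0.2, -0.9, 1.4]
grip_width: 0.0001
finger_force: 0.8
```

```bash
python3 -m jog '[{"tx":0,"ty":0,"tz":0.1,"ax":0,"ay":0,"az":0,"fingers":0},{"tx":0,"ty":0,"tz":0.2,"ax":0,"ay":0,"az":0,"fingers":0},{"tx":0,"ty":0,"tz":0.3,"ax":0,"ay":0,"az":0,"fingers":0},{"tx":0,"ty":0,"tz":0.3,"ax":0,"ay":0,"az":0,"fingers":0}]'
python3 -m jog '[{"tx":0,"ty":0,"tz":0.1,"ax":0,"ay":0,"az":0,"fingers":0},{"tx":0,"ty":0,"tz":0.2,"ax":0,"ay":0,"az":0,"fingers":0},{"tx":0,"ty":0,"tz":0.3,"ax":0,"ay":0,"az":0,"fingers":0},{"tx":0,"ty":0,"tz":0.3,"ax":0,"ay":0,"az":0,"fingers":0}]'
```

```text
time_s: 15.28
eef_pos: [0.4893, 0.1267, 0.0782]
orientation: [0.731, 0.682, 0.0, 0.0]
wrist_force: [1.9, -0.8, 3.2]
grip_width: 0.0002
finger_force: 1.7
time_s: 15.62
eef_pos: [0.4894, 0.1267, 0.0759]
orientation: [0.731, 0.682, 0.0, 0.0]
wrist_force: [-0.6, -1.7, 15.0]
grip_width: 0.0001
finger_force: 7.1
```

The button is at its stop: 15 N after about 6 mm of travel. I'll press slightly more, hold, release and rise.

```bash
python3 -m jog '[{"tx":0,"ty":0,"tz":0.05,"ax":0,"ay":0,"az":0,"fingers":0},{"tx":0,"ty":0,"tz":0.05,"ax":0,"ay":0,"az":0,"fingers":0},{"tx":0,"ty":0,"tz":0.05,"ax":0,"ay":0,"az":0,"fingers":0}]'
python3 -m jog '[{"tx":0,"ty":0,"tz":-0.5,"ax":0,"ay":0,"az":0,"fingers":0},{"tx":0,"ty":0,"tz":-1,"ax":0,"ay":0,"az":0,"fingers":0},{"tx":0,"ty":0,"tz":-3,"ax":0,"ay":0,"az":0,"fingers":0},{"tx":0,"ty":0,"tz":-6,"ax":0,"ay":0,"az":0,"fingers":0},{"tx":-2.5,"ty":0,"tz":-9,"ax":0,"ay":0,"az":0,"fingers":0},{"tx":-5,"ty":0,"tz":-10,"ax":0,"ay":0,"az":0,"fingers":0},{"tx":-8,"ty":0,"tz":-10,"ax":0,"ay":0,"az":0,"fingers":0},{"tx":-11,"ty":0,"tz":-10,"ax":0,"ay":0,"az":0,"fingers":0},{"tx":-14,"ty":0,"tz":-10,"ax":0,"ay":0,"az":0,"fingers":0},{"tx":-17,"ty":0,"tz":-10,"ax":0,"ay":0,"az":0,"fingers":0}]'
python3 -m jog '[{"tx":-3,"ty":0,"tz":0,"ax":0,"ay":0,"az":0,"fingers":0},{"tx":-5,"ty":0,"tz":0,"ax":0,"ay":0,"az":0,"fingers":0},{"tx":-5,"ty":0,"tz":0,"ax":0,"ay":0,"az":0,"fingers":0},{"tx":-5,"ty":0,"tz":0,"ax":0,"ay":0,"az":0,"fingers":0}]'
python3 -c "
from h import *
cv2.imwrite('pics/f.png',snapshot('wrist')[:,:,::-1])"
```

```text
time_s: 15.87
eef_pos: [0.4894, 0.1267, 0.0757]
orientation: [0.731, 0.682, 0.0, 0.0]
wrist_force: [-3.5, -1.5, 22.4]
grip_width: -0.0001
finger_force: 10.8
time_s: 16.7
eef_pos: [0.4766, -0.044, 0.1746]
orientation: [0.731, 0.682, -0.0, -0.0]
wrist_force: [0.1, 0.4, 0.5]
grip_width: 0.0003
finger_force: 0.0
time_s: 17.03
eef_pos: [0.4735, -0.0933, 0.1745]
orientation: [0.732, 0.682, -0.0, -0.001]
wrist_force: [0.0, -0.6, -0.3]
grip_width: -0.0001
finger_force: 0.0
```

View pics/f.png

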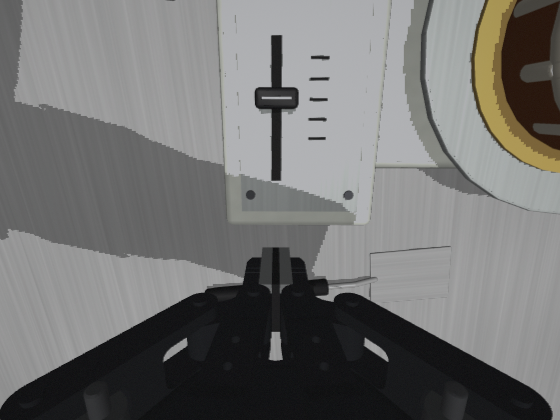

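The grip line (row 98) is level with the middle, third tick (row 99). The robot is touching nothing.

```bash
python3 -c "
from bench import order
print(order.sign_off())"
```

```text
the job is handed in; nothing more can be done
None
```

The lever sits in the third click and never ran on to the fourth; the start button was then pressed to its stop and released, though I did not check its spring-back in a picture, and the job is handed in at about 17 s.

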